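# Swipe-test the touch strip

### The arm

A 6-joint arm with a two-finger parallel gripper is mounted at the origin on the work surface. World frame = base frame: x ahead of the robot, y to its left, z up, the work surface at z = 0. Lengths are in m, angles in rad, forces in N, time in s.
With the tool pointing down it reaches from about 0.35 to 0.775 m from the base axis. Payload 5.5 kg.
Tool frame: the origin (TCP) lies midway between the tips of the shut fingers; the grasp point (between the pads) lies 19 mm behind it; z points along the fingers, y is the line along which they close (so a half turn about z gives the same grasp; the last joint's range is limited). The gripper opens to 85 mm and grips with 20 to 120 N. Pads are 22 mm wide; open, the fingers measure 114 mm over their backs; the gripper's body (76 mm by 85 mm) begins 54 mm behind the grasp point. The pads swing forward as they close: fully open they stand 13 mm farther back than shut.
Start: joints at [1.03, 0.313, 0.046, 1.304, 0, 1.431], TCP at [0.224, 0.529, 0.231] pointing down, gripper open.
Joint ranges: [-2.76, 2.76], [-0.86, 1.69], [-1.03, 1.26], [-2.2, 2.34], [-1.47, 1.5], [-3.14, 3.14]. Speed limits (rad/s): [2.57, 2.57, 3.14, 3.14, 3.14, 3.14].

### API

Orientations are given as a unit quaternion [w, x, y, z].
In Python, from workcell import get_state, read_camera, camera_info, hand_in, recognise gives the robot as it stands.
- The arm moves only by the tool arm_command, never from a script. Its argument "moves" is one flat list of numbers, 7 for each row, row after row: the opening, from -1 (shut) to 1 (fully open), then the shift along the tool's x, y, z in mm, then the turn, a rotation vector about the tool's x, y, z in rad. A call has 1 to 8 rows; each row shifts and turns the commanded pose from where the row before left it, along the tool's axes as they then stand; what a row does not reach is not made up. A row lasts 1/8 s, in which the tool goes at most 62.5 mm and 10.7 degrees, less where a joint would pass 70% of its speed; a pose out of reach is approached as far as the arm can. A call with a gripper value outside its range is refused whole. The fingers move at their own pace and stop on an object; "newtons" is the grip in N (left out, the last holds). Time passes only in rows, so rows that do not move let the fingers close. It gives the time, the measured TCP pose, the force, the opening and the grip force at its end, in the units of the state.
- get_state(): the state, without advancing time (a new reading comes with each control period).
- read_camera(name): name is "side" or "top" or "wrist"; returns (picture, depth): 420x560x3 uint8, blue, green, red; 420x560 float32, m along the optical axis (not along the pixel's ray), 0 where there is no reading.
- camera_info(name): a dict with "fovy" (degrees; the focal length in pixels is half the picture's height over the tangent of half this angle, whatever the lens; pixels are square), "cx", "cy" (the principal point, pixels), "k1" (the pictures are not rectified: a ray, as slopes to the right and down, at radius r is drawn at 1 + k1 r^2 times it, then the intrinsics apply), "eye" and "orientation" of the camera in the world; the wrist camera has in their place "tool_from_camera" (4x4, takes a point from camera to tool coordinates, whose origin is the TCP and whose axes are the flange's). Camera axes: x right, y down, z forward; pixel columns grow to the right and rows downward; lengths in m; the calibration is good to about 2 mm. A picture is of the moment at which its call begins: read the wrist's pose just before it. camera_info takes no time and is no camera call.
- hand_in(): hands the job in; it is judged then, once.
Trained networks look in the newest picture that a camera, given by its name, has taken for a name from the list of things; names that differ only in an ending like _2 or _b are one class to them, and where a whole thing is asked for, a point or a joint stands for the part that bears it (a point fixed in the world has none). Each returns a list of dicts, best first, with "confidence" (0 to 1); they miss things now and then, are a little off and sometimes report something else, mostly with a low value. They report only what shows in the picture. A call takes as long as a camera call.
- recognise(camera, label): "point" ([column, row] in pixels, amid what is visible of it).
The state is a dict: "clock": time; "joint_pos": joint angles; "qvel": joint speeds; "tau": joint torques, N m; "tcp_pos": TCP position; "orientation": TCP orientation; "wrist_force": force on the tool from outside, world axes, zero at the start; "ft_torque": the same for the moment, N m; "finger_gap": finger opening in m; "grip_force": force on a finger pad.
Only numpy, scipy, OpenCV 4.12 (cv2) and the standard library are available. Lean on these libraries where they do the work, as an engineer would, in place of code of your own. Each camera call takes 0.05 s, during which the arm holds its last target. There are 200 camera calls.

### The job

Swipe-test the horseshoe touch strip on the test board: with a fingertip, lightly touch the green end pad and trace the strip over every copper pad in turn to the red end pad, and finish with the fingertip still resting lightly on the middle of the red pad, held there when the program ends. Press gently, do not drag or lift the loose board, do not pick anything up, and leave the plugs and the other things around it where they stand.

Things in the scene. Friction and masses are not known exactly. Their poses are not given: they have to be found in the camera images.
- board: loose test board on four rubber feet, not fixed down: black base 240 x 240 mm, 18 mm high, 1.2 to 1.9 kg. Origin: centre of its underside, z up. A white panel 230 x 230 mm floats over it on soft springs, its top 38 mm above the bench, and carries the horseshoe touch strip of eight pads.
- arc_centre (a point): centre of the strip's arc, at the height of the pads' top faces at rest (42 mm above the bench). The eight pads, about 4 mm apart, lie on an arc of 200 degrees at 85 mm mean radius about it, the strip 26 mm wide, running counterclockwise seen from above from green (pad1) to red (pad8); the arc is open on the board's -x side. Axes as the board's.
- island (a point): centre of the top face of a fixed aluminium block, 70 x 70 mm, inside the horseshoe, 39 mm above the bench; two loose plugs stand on it, tops 75 mm above the bench.
- panel (a joint): how far the sprung panel with the whole strip is pressed down, in m: 0 at rest, 0.012 at its hard stop. It stays level. It starts to give at about 1.5 N and then gives 2 mm per newton, so the stop is reached at about 7.5 N.
- pad1: green painted START pad of the touch strip: a flat raised pad about 33 mm long, 26 mm wide, 4 mm thick, slightly curved. Origin: middle of its top face. x: along the strip towards the next higher number; y: towards the centre of the arc; z: up.
- pad2: bare copper pad of the touch strip, number 2 of 8 counted from the green one. Size, origin and axes as pad1's.
- pad3: bare copper pad of the touch strip, number 3 of 8 counted from the green one. Size, origin and axes as pad1's.
- pad4: bare copper pad of the touch strip, number 4 of 8 counted from the green one. Size, origin and axes as pad1's.
- pad5: bare copper pad of the touch strip, number 5 of 8 counted from the green one. Size, origin and axes as pad1's.
- pad6: bare copper pad of the touch strip, number 6 of 8 counted from the green one. Size, origin and axes as pad1's.
- pad7: bare copper pad of the touch strip, number 7 of 8 counted from the green one. Size, origin and axes as pad1's.
- pad8: red painted END pad of the touch strip, the last of 8. Size, origin and axes as pad1's (x points on out of the strip's end).
- plug_red: loose red plug standing on the island: 18 mm across, 36 mm tall, a bystander. Origin: centre of its underside.
- plug_black: loose black plug standing on the island: 18 mm across, 36 mm tall, a bystander. Origin: centre of its underside.
- spool: loose metal spool standing on the bench, 60 mm across, 44 mm tall, a bystander. Origin: centre of its underside.
- jar: loose amber glass jar, 52 mm across, 70 mm tall, a bystander. Origin: centre of its underside.
- cell: loose blue battery cell standing upright, 34 mm across, 62 mm tall, a bystander. Origin: centre of its underside.
- driver: loose screwdriver lying on the bench, 190 mm long, a bystander. Origin: between its ends, on its underside.
- tray: loose grey parts tray, 120 x 180 x 35 mm, a bystander. Origin: centre of its underside.

How it is judged:
On the way, in this order (a step that is already met when the one before it is completed fails the run):
1. a finger touches the green pad (contact force between the fingers and pad1 above 0.3 N), for 0.1 s.
2. the finger has come fully off pad 1 and touches pad 2 (contact force between the fingers and pad2 above 0.3 N and contact force between the fingers and pad1 below 0.1 N), for 0.06 s.
3. the finger has come fully off pad 2 and touches pad 3 (contact force between the fingers and pad3 above 0.3 N and contact force between the fingers and pad2 below 0.1 N), for 0.06 s.
4. the finger has come fully off pad 3 and touches pad 4 (contact force between the fingers and pad4 above 0.3 N and contact force between the fingers and pad3 below 0.1 N), for 0.06 s.
5. the finger has come fully off pad 4 and touches pad 5 (contact force between the fingers and pad5 above 0.3 N and contact force between the fingers and pad4 below 0.1 N), for 0.06 s.
6. the finger has come fully off pad 5 and touches pad 6 (contact force between the fingers and pad6 above 0.3 N and contact force between the fingers and pad5 below 0.1 N), for 0.06 s.
7. the finger has come fully off pad 6 and touches pad 7 (contact force between the fingers and pad7 above 0.3 N and contact force between the fingers and pad6 below 0.1 N), for 0.06 s.
8. the finger has come fully off pad 7 and touches pad 8 (red) (contact force between the fingers and pad8 above 0.3 N and contact force between the fingers and pad7 below 0.1 N), for 0.06 s.
At the end, for the whole second after the job is handed in: A finger rests on the red pad with 0.3 to 15 N; the board lies flat within 20 mm of where it was, and the bystanders within 30 mm of where they were (contact force between the fingers and pad8 between 0.3 and 15 N and angle between board's own z axis and vertical below 0.1 rad and distance of board from where it was at the start of the episode below 0.02 m and distance of each of plug_red, plug_black, spool, jar, cell, driver, tray from where it was at the start of the episode below 0.03 m); the arm keeps its last pose, push and grip.
It fails at once if the board is pressed with more than 15 N (contact force between the fingers and board above 15 N).
It fails at once if the board is dragged, turned over or lifted (moved more than 20 mm, or tilted) (distance of board from where it was at the start of the episode above 0.02 m or angle between board's own z axis and vertical above 0.1 rad).
It fails at once if the board is turned on the bench (an end pad moved more than 30 mm) (distance of any of pad1, pad8 from where it was at the start of the episode above 0.03 m).
It fails at once if a bystander is moved, lifted or carried (more than 30 mm) (distance of any of plug_red, plug_black, spool, jar, cell, driver, tray from where it was at the start of the episode above 0.03 m).
It fails at once if a plug on the island is knocked over (angle between any of plug_red, plug_black's own z axis and vertical above 0.5 rad).
It also fails if it takes over 48 s, if anything falls off the work surface, if the arm or the gripper's body presses on something with over 40 N, if the wrist force passes 120 N, or if a joint passes its speed limit or range.

## Working session

There is one attempt and no reset: what is moved stays moved. The work goes in short steps, Python scripts to look and compute and a tool call to move; the robot and the scene stay as the last step left them, time stands still between calls to the robot, and variables do not carry over. Pictures are saved under pics/ and viewed, at most 10 in all, crops included, and the job is handed in when it is done.

Besides the shell and the picture viewer there is one more tool, called after "Emit:" in YAML: its name, and indented under it one key for each argument. arm_command: Moves the arm, as the interface text tells. Its arguments: {"type":"object","properties":{"moves":{"type":"array"},"newtons":{"type":"number"}},"required":["moves"]}

```bash
ls; mkdir -p pics; cat > h.py <<'E'
import numpy as np, cv2
from scipy.spatial.transform import Rotation as R
from workcell import *
def q2R(q): return R.from_quat([q[1],q[2],q[3],q[0]]).as_matrix()
def rays(ci,uv,shape=(420,560)):
    f=shape[0]/2/np.tan(np.radians(ci['fovy'])/2)
    uv=np.atleast_2d(np.array(uv,float)); K=np.array([[f,0,ci['cx']],[0,f,ci['cy']],[0,0,1]])
    p=cv2.undistortPoints(uv[:,None],K,np.array([ci['k1'],0,0,0,0.]))[:,0]
    return np.c_[p,np.ones(len(p))]
def pose(name,s=None):
    ci=camera_info(name)
    if name!='wrist': return ci,q2R(ci['orientation']),np.array(ci['eye'])
    s=s or get_state(); T=np.array(ci['tool_from_camera']); Rt=q2R(s['orientation'])
    return ci,Rt@T[:3,:3],Rt@T[:3,3]+np.array(s['tcp_pos'])
def world(name,uv,depth,s=None):
    ci,Rc,e=pose(name,s); r=rays(ci,uv)
    return (r*np.atleast_1d(depth)[:,None])@Rc.T+e
def atz(name,uv,z,s=None):
    ci,Rc,e=pose(name,s); d=rays(ci,uv)@Rc.T
    return e+d*((z-e[2])/d[:,2])[:,None]
E
python3 - <<'E'
from h import *
s=get_state();print(s)
for n in('top','side'):
    p,d=read_camera(n);cv2.imwrite(f'pics/{n}0.png',p);np.savez(f'{n}0.npz',p=p,d=d)
    print(n,camera_info(n))
print(camera_info('wrist'))
E
```

```text
pics
{'clock': 0.0, 'joint_pos': array([1.03039690e+00, 3.14016786e-01, 4.50018945e-02, 1.30358819e+00,
       8.04237139e-06, 1.43121341e+00]), 'qvel': array([ 1.04169228e-03,  7.75131416e-04,  3.31550111e-04,  1.29008245e-03,
       -3.75087549e-05,  9.69448235e-04]), 'tau': array([ 1.16881558e-03, -4.80630147e+01,  2.98531401e+01,  1.93724589e-02,
       -7.85966245e-05,  2.60400501e-07]), 'tcp_pos': array([0.22408866, 0.52900004, 0.23040891]), 'orientation': array([-3.05047627e-04,  1.99069355e-01,  9.79984988e-01, -8.50323356e-04]), 'wrist_force': array([-0.2384582 , -0.51266041,  1.1668482 ]), 'ft_torque': array([ 0.01356557,  0.00119638, -0.0204732 ]), 'grip_force': 0.0, 'finger_gap': 0.08538769499909706}
top {'fovy': 57.6951131880599, 'cx': 281.1162878609418, 'cy': 209.2447589307971, 'k1': 0.007891192236643675, 'eye': array([ 0.4216271 , -0.00601426,  0.98768904]), 'orientation': array([ 0.04738584, -0.7048048 ,  0.70646204, -0.04377399])}
side {'fovy': 53.000205068396326, 'cx': 282.46211325916966, 'cy': 211.20967329256666, 'k1': -0.03596447059376955, 'eye': array([ 0.41471309, -0.84635948,  0.82533978]), 'orientation': array([-0.40960264,  0.90955407, -0.06461851,  0.0275956 ])}
{'fovy': 64.58370863993706, 'cx': 279.7273384845809, 'cy': 209.7366810263807, 'k1': -0.05787037755131636, 'tool_from_camera': array([[-1.25290366e-03, -9.56100649e-01, -2.93035799e-01,
         7.34672329e-02],
       [ 9.99998966e-01, -1.40466499e-03,  3.07466652e-04,
        -1.00364077e-03],
       [-7.05586193e-04, -2.93035111e-01,  9.56101420e-01,
        -1.41315616e-01],
       [ 0.00000000e+00,  0.00000000e+00,  0.00000000e+00,
         1.00000000e+00]])}
```

View pics/top0.png

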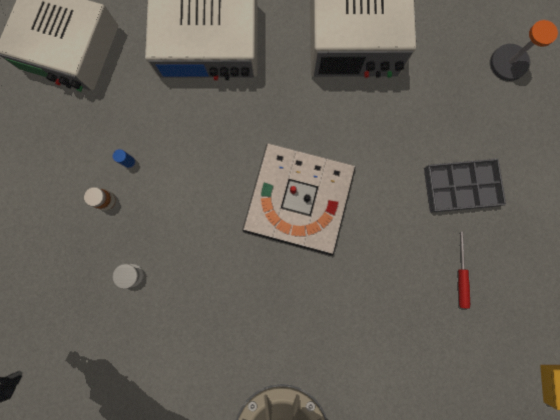

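View pics/side0.png

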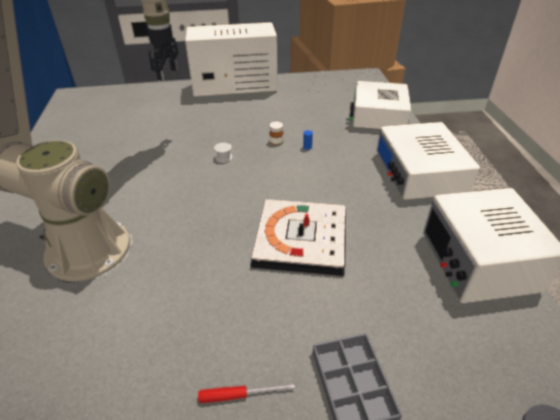

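The top view shows the board centred near (299,199), the green pad at (267,190), the red pad at (332,208) and the arc opening away from the robot. The side view shows the same layout, with plugs on the island near (304,222). Next I'll fit the arc from both views.

```bash
cat >> h.py <<'E'
from scipy.optimize import least_squares
def blobs(p,roi=None):
    h=cv2.cvtColor(p,cv2.COLOR_BGR2HSV); H,S,V=cv2.split(h)
    m={'copper':(H>=5)&(H<=18)&(S>90)&(V>110),'green':(H>=60)&(H<=95)&(S>70)&(V>30),'red':((H<=4)|(H>=174))&(S>120)&(V>60)}
    out={}
    for k,a in m.items():
        a=a.astype(np.uint8)
        if roi: b=np.zeros_like(a);b[roi[1]:roi[3],roi[0]:roi[2]]=1;a&=b
        n,l,st,c=cv2.connectedComponentsWithStats(a)
        out[k]=[(c[i],st[i,4],l==i) for i in range(1,n) if st[i,4]>15]
    return out
E
python3 - <<'E'
from h import *
for n,roi in(('top',(235,140,360,255)),('side',(245,190,355,280))):
    z=np.load(f'{n}0.npz');b=blobs(z['p'],roi)
    for k in b: print(n,k,[(c.round(1).tolist(),int(a),atz(n,c,.042)[0,:2].round(4).tolist(),
        world(n,c,np.median(z['d'][m]))[0].round(4).tolist()) for c,a,m in b[k]])
    P=[]
    for k in b:
        for c,a,m in b[k]:
            if a>60: v,u=np.nonzero(m);P.append(np.c_[u,v])
    X=atz(n,np.vstack(P).astype(float),.042)[:,:2]
    f=least_squares(lambda q:np.hypot(*(X-q[:2]).T)-q[2],[*X.mean(0),.085],loss='soft_l1',f_scale=.01);print(n,'circle',f.x.round(4))
    for l in ('plug_red','plug_black','board'):pass
E
```

```text
top copper [([293.2, 220.9], 854, [0.5149, -0.0314], [0.5149, -0.0314, 0.0415])]
top green [([266.3, 189.7], 97, [0.5941, 0.0358], [0.5942, 0.0358, 0.0415])]
top red [([292.7, 189.1], 35, [0.5954, -0.0307], [0.5901, -0.0299, 0.0705]), ([331.6, 206.7], 118, [0.5503, -0.1276], [0.5505, -0.1278, 0.0411])]
top circle [ 0.5756 -0.0468  0.0851]
side copper [([277.4, 228.9], 556, [0.5132, -0.0392], [0.5132, -0.0389, 0.0418])]
side green [([302.3, 208.3], 39, [0.5939, 0.0342], [0.5941, 0.0351, 0.0412])]
side red [([305.9, 220.4], 51, [0.5948, -0.0167], [0.5905, -0.0364, 0.0606]), ([296.4, 251.6], 84, [0.5499, -0.1279], [0.5499, -0.1281, 0.0421])]
side circle [ 0.575  -0.0474  0.0849]
```

Both views agree: arc centre about (0.5755, -0.047), radius 85 mm, green at 77.6° and red at 252.6°. I'll shut the gripper and fly over towards the green pad.

Emit:
arm_command:
  moves: [-1, -52, -30, 5, 0, 0, 0, -1, -52, -30, 5, 0, 0, 0, -1, -52, -30, 5, 0, 0, 0, -1, -52, -30, 5, 0, 0, 0, -1, -52, -30, 5, 0, 0, 0, -1, -52, -30, 5, 0, 0, 0, -1, -52, -30, 5, 0, 0, 0, -1, -52, -30, 5, 0, 0, 0]

```text
clock: 1.1
tcp_pos: [0.5145, 0.1444, 0.1909]
orientation: [-0.0, 0.199, 0.98, 0.0]
wrist_force: [0.8, 0.3, -0.1]
finger_gap: 0.0004
grip_force: 0.0
```

Emit:
arm_command:
  moves: [-1, 0, 0, 0, 0, 0, 0, -1, 0, 0, 0, 0, 0, 0, -1, 0, 0, 0, 0, 0, 0]

```text
clock: 1.48
tcp_pos: [0.5129, 0.1472, 0.1913]
orientation: [-0.0, 0.198, 0.98, 0.0]
wrist_force: [-1.0, 0.2, -0.7]
finger_gap: 0.0
grip_force: 0.0
```

```bash
python3 - <<'E'
from h import *
s=get_state();p,d=read_camera('wrist');cv2.imwrite('pics/w1.png',p);np.savez('w1.npz',p=p,d=d)
b=blobs(p);P=[]
for k in b:
  for c,a,m in b[k]:
    if a>300: print(k,c.round(),a,atz('wrist',c,.042,s)[0].round(4),world('wrist',c,np.median(d[m]),s)[0].round(4))
ci=camera_info('wrist')
E
```

```text
copper [ 86. 261.] 3250 [ 0.5015 -0.0553  0.042 ] [ 0.5014 -0.055   0.0424]
copper [164. 254.] 841 [0.5242 0.0209 0.042 ] [0.5246 0.0203 0.0407]
copper [194. 277.] 819 [0.5577 0.0362 0.042 ] [0.5581 0.0357 0.0408]
green [211. 300.] 310 [0.5872 0.0401 0.042 ] [0.5876 0.0398 0.0413]
red [ 57. 322.] 607 [ 0.5494 -0.1258  0.042 ] [ 0.5498 -0.1271  0.0407]
```

View pics/w1.png

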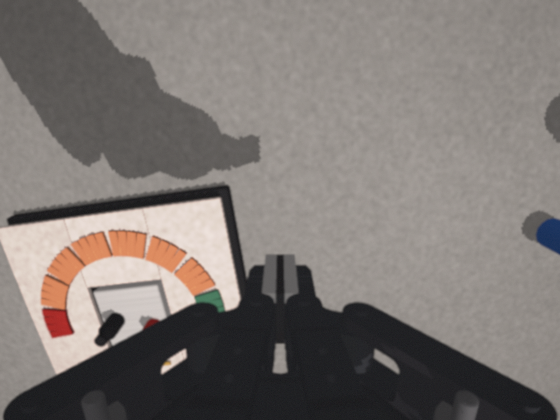

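The wrist view confirms the arc. Green shows at (211,300), partly hidden, red at (57,322), and pads 2 and 3 lie where predicted. I'll move above green and align the fingertip with the strip.

Emit:
arm_command:
  moves: [-1, -29.5, -17.7, 27.8, 0, 0, 0, -1, -29.5, -17.7, 27.8, 0, 0, 0, -1, -29.5, -17.7, 27.8, 0, 0, 0, -1, -29.5, -17.7, 27.8, 0, 0, 0, -1, 0, 0, 0, 0, 0, -0.118, -1, 0, 0, 0, 0, 0, -0.118, -1, 0, 0, 0, 0, 0, 0, -1, 0, 0, 0, 0, 0, 0]

```text
clock: 2.52
tcp_pos: [0.5947, 0.0359, 0.0804]
orientation: [0.0, 0.083, 0.997, 0.0]
wrist_force: [0.5, 0.4, -0.4]
finger_gap: -0.0
grip_force: 0.0
```

```bash
python3 - <<'E'
from h import *
s=get_state(); Rt=q2R(s['orientation']); print(s['tcp_pos'],np.degrees(np.arctan2(Rt[1,0],Rt[0,0])),s['wrist_force'],s['joint_pos'])
print('tool shift to green (mm)',(Rt.T@(np.array([.5938,.036,.042])-s['tcp_pos'])*1e3).round(1), Rt[:,2].round(4))
for i in range(1):
    p,d=read_camera('side');cv2.imwrite('pics/s2.png',cv2.resize(p[150:300,200:400],(800,600)))
E
```

```text
[0.59471491 0.03585417 0.08040846] 170.5294761579594 [ 0.46975885  0.41416876 -0.37846035] [-7.44901766e-02  4.36431487e-01 -1.54540991e-01  9.79378680e-01
  4.72992284e-05  9.08016377e-02]
tool shift to green (mm) [ 0.9 -0.  38.4] [ 4.e-04  0.e+00 -1.e+00]
```

View pics/s2.png

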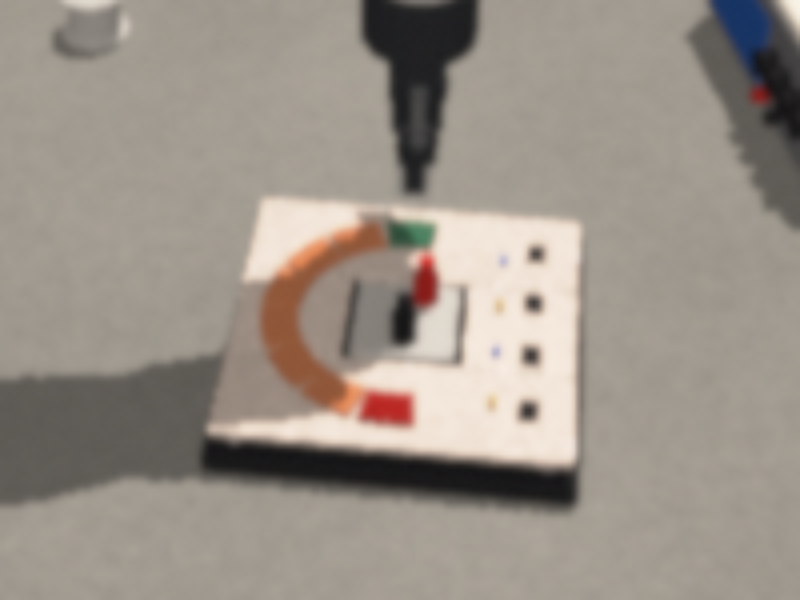

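Emit:
arm_command:
  moves: [-1, 1, 0, 16, 0, 0, 0, -1, 0, 0, 14, 0, 0, 0, -1, 0, 0, 5, 0, 0, 0, -1, 0, 0, 0, 0, 0, 0, -1, 0, 0, 1.5, 0, 0, 0, -1, 0, 0, 1, 0, 0, 0, -1, 0, 0, 1, 0, 0, 0, -1, 0, 0, 0, 0, 0, 0]

```text
clock: 3.58
tcp_pos: [0.5941, 0.0351, 0.0419]
orientation: [0.0, 0.082, 0.997, 0.0]
wrist_force: [-0.0, 0.1, 1.5]
finger_gap: 0.0001
grip_force: 0.7
```

Emit:
arm_command:
  moves: [-1, 0, 0, 1, 0, 0, 0, -1, 0, 0, 1, 0, 0, 0, -1, 0, 0, 0, 0, 0, 0, -1, 0, 0, 0, 0, 0, 0]

```text
clock: 4.08
tcp_pos: [0.5941, 0.0351, 0.0398]
orientation: [0.0, 0.082, 0.997, 0.0]
wrist_force: [0.2, -0.2, 2.0]
finger_gap: -0.0
grip_force: 1.3
```

```bash
python3 - <<'E'
from h import *
for i in range(4):
    s=get_state(); print(s['tcp_pos'].round(4),s['wrist_force'].round(2),s['ft_torque'].round(2),s['tau'][1:3].round(2)); read_camera('top')
E
```

```text
[0.5941 0.0351 0.0398] [ 0.2  -0.24  2.02] [-0.08 -0.08  0.07] [-51.02  24.58]
[0.5941 0.0351 0.0398] [ 0.06 -1.23  1.84] [-0.06 -0.1   0.01] [-51.01  24.53]
[0.5941 0.0351 0.0398] [ 1.1  -0.66  2.42] [-0.07 -0.1   0.05] [-50.99  24.48]
[0.5941 0.0351 0.0397] [ 1.12 -0.45  1.96] [-0.06 -0.15  0.04] [-50.98  24.42]
```

Contact is confirmed at z≈0.040 with about 2 N. I'll sweep one pad per call, starting with pad 2.

Emit:
arm_command:
  moves: [-1, 4.6, 0.1, 0.6, 0, 0, -0.049, -1, 4.6, 0.1, 0.2, 0, 0, -0.049, -1, 4.6, 0.1, 0, 0, 0, -0.049, -1, 4.6, 0.1, 0, 0, 0, -0.049, -1, 4.6, 0.1, 0, 0, 0, -0.049, -1, 4.6, 0.1, 0, 0, 0, -0.049, -1, 4.6, 0.1, 0, 0, 0, -0.049, -1, 4.6, 0.1, 0, 0, 0, -0.049]

```text
clock: 5.28
tcp_pos: [0.5581, 0.0357, 0.0392]
orientation: [0.001, -0.114, 0.993, 0.0]
wrist_force: [0.3, 0.3, 2.7]
finger_gap: -0.0001
grip_force: 1.4
```

```bash
cat > a.py <<'E'
import sys
from h import *
s=get_state(); Rt=q2R(s['orientation']); C=np.array([.5755,-.047]); p=s['tcp_pos']; v=p[:2]-C
th=np.degrees(np.arctan2(v[1],v[0]))%360; yaw=np.degrees(np.arctan2(Rt[1,0],Rt[0,0]))%360
print('r %.1f th %.1f pad %.2f bias %.1f z %.1f j6 %.2f'%(np.hypot(*v)*1e3,th,(th-77.6)/25+1,(yaw-th-90+180)%360-180,p[2]*1e3,s['joint_pos'][5]),s['wrist_force'].round(1),s['clock'])
E
python3 a.py
```

```text
r 84.6 th 101.9 pad 1.97 bias 1.2 z 39.2 j6 -0.31 [0.3 0.3 2.7] 5.275
```

Emit:
arm_command:
  moves: [-1, 4.7, 0, 0, 0, 0, -0.049, -1, 4.7, 0, 0, 0, 0, -0.049, -1, 4.7, -0.1, 0, 0, 0, -0.049, -1, 4.7, -0.1, 0, 0, 0, -0.049, -1, 4.7, -0.1, 0, 0, 0, -0.049, -1, 4.7, -0.1, 0, 0, 0, -0.049, -1, 4.7, -0.2, 0, 0, 0, -0.049, -1, 4.7, -0.2, 0, 0, 0, -0.049]

```text
clock: 6.28
tcp_pos: [0.5238, 0.0207, 0.0392]
orientation: [0.001, -0.306, 0.952, 0.0]
wrist_force: [2.0, 1.3, 3.1]
finger_gap: -0.0002
grip_force: 1.4
```

```bash
python3 a.py
```

```text
r 85.2 th 127.3 pad 2.99 bias -1.7 z 39.2 j6 -0.74 [2.  1.3 3.1] 6.275
```

Emit:
arm_command:
  moves: [-1, 4.6, -0.2, 0, 0, 0, -0.049, -1, 4.6, -0.3, 0, 0, 0, -0.049, -1, 4.6, -0.3, 0, 0, 0, -0.049, -1, 4.6, -0.3, 0, 0, 0, -0.049, -1, 4.6, -0.4, 0, 0, 0, -0.049, -1, 4.6, -0.4, 0, 0, 0, -0.049, -1, 4.6, -0.4, 0, 0, 0, -0.049, -1, 4.6, -0.4, 0, 0, 0, -0.049]

```text
clock: 7.28
tcp_pos: [0.4997, -0.007, 0.039]
orientation: [0.001, -0.485, 0.874, 0.0]
wrist_force: [0.8, 2.5, 2.3]
finger_gap: -0.0
grip_force: 1.5
```

```bash
python3 - <<'E'
exec(open('a.py').read())
p,d=read_camera('top')
for b in [blobs(p,(235,140,360,255))]:
  for k in b: print(k,[(c.round(1).tolist(),int(a)) for c,a,m in b[k]])
E
```

```text
r 85.7 th 152.2 pad 3.98 bias -4.1 z 39.0 j6 -1.19 [0.8 2.5 2.3] 7.275
copper [([325.0, 219.2], 136)]
green []
red [([331.5, 206.9], 120)]
```

Emit:
arm_command:
  moves: [-1, 4.6, -0.5, 0, 0, 0, -0.049, -1, 4.6, -0.6, 0, 0, 0, -0.049, -1, 4.6, -0.6, 0, 0, 0, -0.049, -1, 4.6, -0.6, 0, 0, 0, -0.049, -1, 4.6, -0.7, 0, 0, 0, -0.049, -1, 4.6, -0.7, 0, 0, 0, -0.049, -1, 4.6, -0.7, 0, 0, 0, -0.049, -1, 4.6, -0.7, 0, 0, 0, -0.049]

```text
clock: 8.32
tcp_pos: [0.49, -0.0426, 0.0387]
orientation: [0.0, -0.646, 0.763, 0.001]
wrist_force: [-0.5, 2.1, 2.6]
finger_gap: 0.0
grip_force: 1.5
```

```bash
python3 a.py
```

```text
r 85.6 th 177.0 pad 4.98 bias -6.6 z 38.7 j6 -1.66 [-0.5  2.1  2.6] 8.325
```

Emit:
arm_command:
  moves: [-1, 4.6, -0.7, -0.1, 0, 0, -0.045, -1, 4.6, -0.8, 0, 0, 0, -0.045, -1, 4.6, -0.8, -0.1, 0, 0, -0.045, -1, 4.6, -0.9, 0, 0, 0, -0.045, -1, 4.6, -0.9, -0.1, 0, 0, -0.045, -1, 4.6, -0.9, 0, 0, 0, -0.045, -1, 4.6, -1, 0, 0, 0, -0.045, -1, 4.6, -1, 0, 0, 0, -0.045]

```text
clock: 9.32
tcp_pos: [0.4961, -0.0791, 0.0388]
orientation: [-0.0, 0.772, -0.636, -0.001]
wrist_force: [-0.9, 2.2, 3.0]
finger_gap: 0.0001
grip_force: 1.5
```

```bash
python3 a.py
```

```text
r 85.6 th 202.0 pad 5.98 bias -10.9 z 38.8 j6 -2.08 [-0.9  2.2  3. ] 9.325
```

Emit:
arm_command:
  moves: [-1, 4.5, -1, 0, 0, 0, -0.045, -1, 4.5, -1.1, 0, 0, 0, -0.045, -1, 4.5, -1.1, 0, 0, 0, -0.045, -1, 4.5, -1.2, 0, 0, 0, -0.045, -1, 4.5, -1.2, 0, 0, 0, -0.045, -1, 4.5, -1.3, 0, 0, 0, -0.045, -1, 4.5, -1.3, 0, 0, 0, -0.045, -1, 4.5, -1.3, 0, 0, 0, -0.045]

```text
clock: 10.32
tcp_pos: [0.5169, -0.1094, 0.0387]
orientation: [-0.0, 0.873, -0.487, -0.001]
wrist_force: [-1.9, 2.2, 2.5]
finger_gap: 0.0004
grip_force: 1.5
```

```bash
python3 a.py
```

```text
r 85.6 th 226.8 pad 6.97 bias -15.1 z 38.7 j6 -2.48 [-1.9  2.2  2.5] 10.325
```

Emit:
arm_command:
  moves: [-1, 4.5, -1.3, 0, 0, 0, -0.045, -1, 4.5, -1.4, 0, 0, 0, -0.045, -1, 4.5, -1.4, 0, 0, 0, -0.045, -1, 4.5, -1.5, 0, 0, 0, -0.045, -1, 4.5, -1.5, 0, 0, 0, -0.045, -1, 4.5, -1.6, 0, 0, 0, -0.045, -1, 4.5, -1.6, 0, 0, 0, -0.045, -1, 4.5, -1.6, 0, 0, 0, -0.045]

```text
clock: 11.32
tcp_pos: [0.5491, -0.1289, 0.0386]
orientation: [-0.0, 0.946, -0.323, -0.001]
wrist_force: [-1.9, 0.5, 3.6]
finger_gap: 0.0002
grip_force: 1.6
```

Emit:
arm_command:
  moves: [-1, 0, 0, 0, 0, 0, 0, -1, 0, 0, 0, 0, 0, 0, -1, 0, 0, 0, 0, 0, 0, -1, 0, 0, 0, 0, 0, 0]

```text
clock: 11.82
tcp_pos: [0.5498, -0.1292, 0.039]
orientation: [-0.0, 0.946, -0.323, -0.0]
wrist_force: [-1.2, 0.2, 3.1]
finger_gap: 0.0001
grip_force: 1.5
```

```bash
python3 - <<'E'
exec(open('a.py').read())
for n,(x,y) in(('side',(200,150)),):
    p,d=read_camera(n);cv2.imwrite('pics/end.png',cv2.resize(p[y:y+150,x:x+200],(800,600)))
E
```

```text
r 86.1 th 252.7 pad 8.00 bias -20.4 z 39.0 j6 -2.86 [-1.2  0.2  3.1] 11.825
```

View pics/end.png

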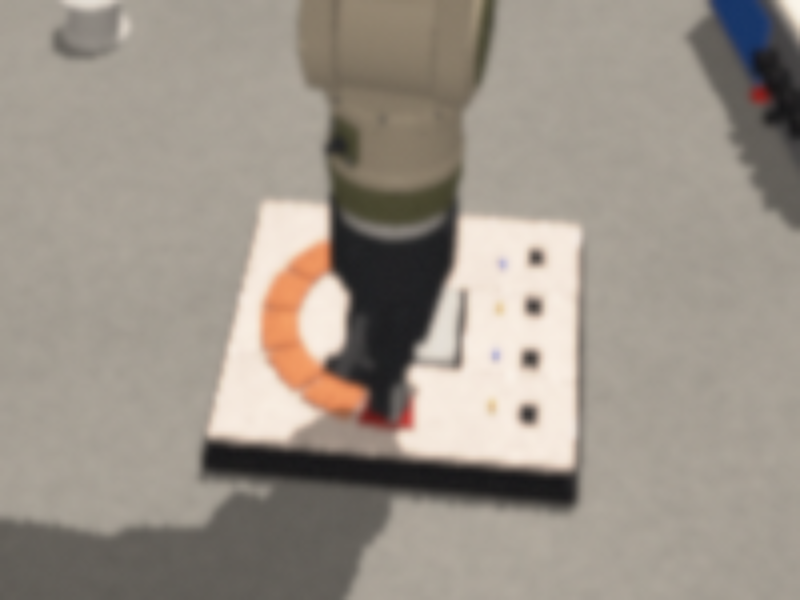

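The fingertip rests in the middle of the red pad (around (387,408) in the crop) with about 3 N. The board corners are where they started. I'm handing in.

```bash
python3 -c "from workcell import *; print(hand_in())"
```

```text
the job is handed in; nothing more can be done
None
```

I traced the strip from the green pad over all the copper pads to the red one and handed the job in, with the fingertip resting on the middle of the red pad at about 3 N and the board not visibly moved; the hand-in returned no verdict.

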